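# Lock the sample tile on its display stand with the snap cap

### The arm

A 6-joint arm with a two-finger parallel gripper is mounted at the origin on a cart in front of the work surface, level with it; the furniture and walls round the work are solid. World frame = base frame: x ahead of the robot, y to its left, z up, the work surface at z = 0. Lengths are in mm, angles in rad, forces in N, time in s.
With the tool pointing down it reaches from about 275 to 750 mm from the base axis. Payload 10.2 kg.
Tool frame: the origin (TCP) lies at the very end of the fingers, on their centre line; the grasp point (between the pads) lies 19 mm behind it; x points along the fingers, y is the direction in which the jaws open and shut, and the axes are right-handed (so a half turn about x gives the same grasp; the last joint's range is limited). The gripper opens to 85 mm and grips with 20 to 120 N. Pads are 22 mm wide; open, the fingers measure 114 mm over their backs; the gripper's body (76 mm by 85 mm) begins 54 mm behind the grasp point. The pads swing forward as they close: fully open they stand 13 mm farther back than shut.
Start: joints at [1.101, 0.313, 1.498, -0, 1.331, -0.223], TCP at [128.271, 509.095, 231.294] pointing down, gripper open.
Joint ranges: [-2.94, 2.94], [-0.97, 2.17], [0.19, 2.56], [-1.23, 4.37], [0.02, 3.11], [-2.88, 2.88]. Speed limits (rad/s): [2.39, 2.39, 3.01, 3.14, 3.14, 3.14].

### API

Orientations are given as a unit quaternion [w, x, y, z].
In Python, from rig import ctrl gives the robot as it stands. The module is installed in compiled form; this text tells all that it offers.
- The arm moves only by the tool move_arm, never from a script. Its argument "targets" is a list that holds one entry, the list of rows, each a list of 7 numbers: the opening, from 0 (shut) to 1 (fully open), then the shift along the tool's x, y, z each as a share of 150 mm, from -1 to 1, then the turn, a rotation vector about the tool's x, y, z each as a share of 60 degrees, from -1 to 1. A call has 1 to 5 rows; each row shifts and turns the commanded pose from where the row before left it, along the tool's axes as they then stand; what a row does not reach is not made up. A row lasts 1/10 s, in which the tool goes at most 50 mm and 8.59 degrees, less where a joint would pass 70% of its speed; a pose out of reach is approached as far as the arm can. A call with a number of a shift or a turn outside -1 to 1 is refused whole. A call with a gripper value outside its range is refused whole. The fingers move at their own pace and stop on an object; "force" is the grip in N (left out, the last holds). Time passes only in rows, so rows that do not move let the fingers close. It gives the time, the measured TCP pose, the force and the opening at its end, in the units of the state.
- ctrl.sense(): the state, without advancing time (a new reading comes with each control period).
- ctrl.capture(name): name is "scene" or "top"; returns the picture (384x512x3 uint8, red, green, blue); there is no depth.
- ctrl.calibration(name): a dict with "camera_matrix" (3x3 intrinsics, pixels), "D" ([k1, k2, p1, p2, k3] as OpenCV has them; the pictures are not rectified), "extrinsics" (4x4, takes a point from world to camera coordinates). Camera axes: x right, y down, z forward; pixel columns grow to the right and rows downward; lengths in mm; the calibration is good to about 2 mm. A picture is of the moment at which its call begins. calibration takes no time and is no camera call.
- ctrl.finish_job(): hands the job in, once; it reports no verdict.
Trained networks look in the newest picture that a camera, given by its name, has taken for a name from the list of things; names that differ only in an ending like _2 or _b are one class to them, and where a whole thing is asked for, a point or a joint stands for the part that bears it (a point fixed in the world has none). Each returns a list of dicts, best first, with "confidence" (0 to 1); they miss things now and then, are a little off and sometimes report something else, mostly with a low value. They report only what shows in the picture. A call takes as long as a camera call.
- ctrl.recognise(label, camera): "point" ([row, column] in pixels, amid what is visible of it).
- ctrl.cut_out(label, camera): "pixels" (384x512 bool, what is visible of it) and "point" ([row, column] in pixels, amid what is visible of it).
The state is a dict: "time_s": time; "joints": joint angles; "dq": joint speeds; "tau": joint torques, N m; "eef_pos": TCP position; "ee_rot": TCP orientation; "force": force on the tool from outside, world axes, zero at the start; "wrist_torque": the same for the moment, N m; "grip_width": opening from 0.0 (shut) to 1.0 (fully open).
Only numpy, scipy, OpenCV 4.12 (cv2) and the standard library are available. Lean on these libraries where they do the work, as an engineer would, in place of code of your own. Each camera call takes 0.05 s, during which the arm holds its last target.

### The job

Lay the wooden sample tile over the stud, down flat in the pocket of the display stand, then push the brass snap cap down over the stud until it clicks and sits tight on the tile, so that customers cannot carry the sample off. Keep pressing firmly down on the cap after the click and finish like that, still holding the cap pressed onto the tile; leave the soap, the candle and the glass standing where they are.

Things in the scene. Friction and masses are not known exactly. Their poses are not given: they have to be found in the camera images.
- stand_pocket (a point): Display stand, fixed to the table: dark wooden block 120 x 92 x 20 mm with a rectangular pocket 83 x 53 mm, 7 mm deep with bevelled edges, in the middle of its top. This point is the centre of the pocket floor, 13 mm above the table. x runs along the pocket's long side, y along the short side, z up.
- stand_stud_top (a point): Top of the steel stud that stands in the middle of the pocket: 16 mm diameter, 40 mm tall from the pocket floor, narrowing over its last 6 mm to 7 mm diameter. Four small spring balls stick out of it to a diameter of 21 mm, their centres 25.8 mm above the pocket floor.
- tile_center (a point): Sample tile: loose light wooden block 80 x 50 x 20 mm, 0.09 kg, with a 28 mm hole straight through its middle for the stud. Lies flat on the table. This point is its centre, half-way up. x along the 80 mm side, y along the 50 mm side, z up; either way round fits. Seated in the pocket it stands 13 mm above the rim of the stand and its centre is 10 mm above the pocket floor.
- cap_center (a point): Snap cap: loose brass cap, 36 mm diameter, 32 mm tall, sixteen-sided round the grip, 0.06 kg, open underneath (bore 18 mm wide at the mouth, with a wider groove above a 3 mm lip). Stands mouth down on the table. This point is its centre, 16 mm up; z up.
- soap_center (a point): Bystander: loose bar of soap in a paper band, 51 x 75 x 25 mm; its centre.
- candle_center (a point): Bystander: loose candle in a round tin, 63 mm diameter, 43 mm tall; its centre.
- glass_center (a point): Bystander: loose pink drinking glass, 69 mm diameter, 100 mm tall; its centre.
- cap: The snap cap itself; origin at the centre of its mouth (underside). Going down the stud, the lip meets the spring balls with the cap 9 mm above its final place; it takes about 8 to 14 N to push past them, then the push drops (the click) and the cap comes to rest on the tile, its centre 36 mm above the pocket floor. A force stop below 15 N may stop at the balls, before the click.
- tile: The sample tile itself; origin at the centre of its underside.

How it is judged (in metres and radians):
On the way, in this order (a step that is already met when the one before it is completed fails the run):
1. the tile lies flat and square in the pocket, over the stud (z of tile_center in the frame of stand_pocket below 0.0115 m and horizontal distance between tile_center and stand_pocket below 0.005 m and angle between tile_center's own z axis and vertical below 0.05 rad and angle between the x axis of tile_center and the x axis of stand_pocket, either way round below 0.12 rad), for 0.3 s.
2. the cap has clicked past the balls and is pressed onto the tile (all of step 1 and z of cap_center in the frame of stand_pocket between 0.033 and 0.0375 m and horizontal distance between cap_center and stand_pocket below 0.004 m and angle between cap_center's own z axis and vertical below 0.08 rad and contact force between cap and tile above 4 N and contact force between any of the fingers, the arm and cap above 2 N), for 0.5 s.
At the end, for the whole second after the job is handed in: The tile is seated in the pocket (at most 1.5 mm above its floor, within 5 mm of the centre, level and square); the cap is home on the stud (within 1.5 mm of resting on the tile, upright), and the robot still touches the cap and presses it onto the tile with more than 4 N (all of step 2); the arm keeps its last pose, push and grip.
It fails at once if the soap is knocked or moved by more than 25 mm (distance of soap_center from where it was at the start of the episode above 0.025 m).
It fails at once if the candle is knocked or moved by more than 25 mm (distance of candle_center from where it was at the start of the episode above 0.025 m).
It fails at once if the glass is knocked or moved by more than 25 mm (distance of glass_center from where it was at the start of the episode above 0.025 m).
It also fails if it takes over 64 s, if anything falls off the work surface, if the arm or the gripper's body presses on something with over 40 N, if the wrist force passes 120 N, or if a joint passes its speed limit or range.

## Working session

There is one attempt and no reset: what is moved stays moved. The work goes in short steps, Python scripts to look and compute and a tool call to move; the robot and the scene stay as the last step left them, time stands still between calls to the robot, and variables do not carry over. Pictures are saved under pics/ and viewed, and the job is handed in when it is done.

Besides the shell and the picture viewer there is one more tool, called as name([rows], argument=value, ...), one row to a line, values as JSON. move_arm: Moves the arm, as the interface text tells. Shift numbers are shares of 150 mm and turn numbers shares of 60 degrees, none past 1 either way. Its arguments: {"type":"object","properties":{"targets":{"type":"array","items":{"type":"array","items":{"type":"array","items":{"type":"number","minimum":-1,"maximum":1}}}},"force":{"type":"number"}},"required":["targets"]}

```bash
mkdir -p pics; cat > h.py <<'E'
from rig import ctrl
import numpy as np, cv2
def save(cam,name):
    im=ctrl.capture(cam); cv2.imwrite('pics/'+name,im[:,:,::-1]); return im
def ray(cam,rc):
    c=ctrl.calibration(cam);K=np.array(c['camera_matrix']);D=np.array(c['D'],float);E=np.array(c['extrinsics'])
    p=cv2.undistortPoints(np.array([[[rc[1],rc[0]]]],float),K,D)[0,0]
    R=E[:3,:3];t=E[:3,3]; o=-R.T@t; d=R.T@np.array([p[0],p[1],1]); return o,d
def at(cam,rc,z):
    o,d=ray(cam,rc); return o+d*(z-o[2])/d[2]
def proj(cam,P):
    c=ctrl.calibration(cam);E=np.array(c['extrinsics'])
    r,_=cv2.Rodrigues(E[:3,:3]); q,_=cv2.projectPoints(np.array(P,float).reshape(-1,1,3),r,E[:3,3],np.array(c['camera_matrix']),np.array(c['D'],float)); return q[:,0,::-1]
E
python3 - <<'E'
from h import *
print(ctrl.sense())
for c in('top','scene'):
    save(c,c+'0.png'); o,d=ray(c,(192,256)); print(c,o.round(),d.round(2))
    for l in ['stand_pocket','stand_stud_top','tile','cap','soap_center','candle_center','glass_center']:
        r=ctrl.recognise(l,c); print(l,[(np.round(x['point'],1),round(x['confidence'],2)) for x in r[:2]])
E
```

```text
{'time_s': 0.0, 'joints': array([ 1.10058168e+00,  3.13431440e-01,  1.49840962e+00,  1.37577796e-05,
        1.33098591e+00, -2.23418478e-01]), 'dq': array([ 0.00050359, -0.00043806, -0.00099647, -0.00104555,  0.00134113,
        0.00076441]), 'tau': array([-9.43286723e-04, -4.12266970e+01, -2.59747928e+01, -2.65078643e-04,
        4.11869172e-03, -4.58131538e-06]), 'eef_pos': array([128.16166924, 508.8660482 , 230.75490664]), 'ee_rot': array([ 0.70157697,  0.08662667,  0.70188252, -0.08744429]), 'force': array([ 1.008116  , -0.27433551, -0.03130593]), 'wrist_torque': array([0.00263472, 0.00352589, 0.03313273]), 'grip_width': 0.9995986503522295}
top [ 275.  -94. 1303.] [ 0.17 -0.01 -0.99]
stand_pocket [(array([170.1, 276.3]), 0.78)]
stand_stud_top [(array([169.1, 275.7]), 0.69)]
tile [(array([223.4, 158.1]), 0.6)]
cap []
soap_center [(array([216.8, 299.7]), 0.51)]
candle_center [(array([186.7, 344.2]), 0.81)]
glass_center [(array([209.5, 197.3]), 0.61), (array([218.1, 155. ]), 0.26)]
scene [-303. -947.  655.] [ 0.6   0.67 -0.44]
stand_pocket [(array([217.3, 309.8]), 0.96), (array([182.8, 161.6]), 0.74)]
stand_stud_top [(array([217.7, 306. ]), 0.55)]
tile [(array([186.9, 163.5]), 0.95)]
cap [(array([222.3, 243.7]), 0.62)]
soap_center [(array([250.7, 279.9]), 0.66)]
candle_center [(array([258.4, 364.1]), 0.97)]
glass_center [(array([187.8, 202.3]), 0.59)]
```

View pics/top0.png

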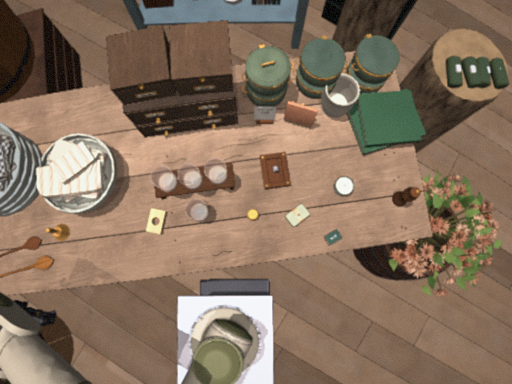

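View pics/scene0.png

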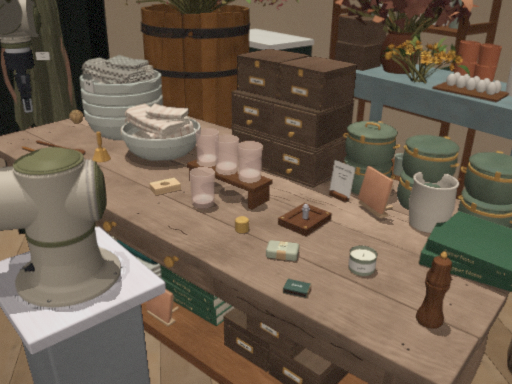

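The top view shows the tile at about (row 221, col 156), the yellow cap at (215, 253), the stand at (170, 276), the soap at (215, 298), the candle at (186, 344) and the glass at (210, 198). Next I'll measure more finely from zoomed crops.

```bash
python3 - <<'E'
from h import *
t=cv2.imread('pics/top0.png'); s=cv2.imread('pics/scene0.png')
a=cv2.resize(t[145:245,140:240],None,fx=4,fy=4,interpolation=cv2.INTER_CUBIC)
b=cv2.resize(t[145:245,230:330],None,fx=4,fy=4,interpolation=cv2.INTER_CUBIC)
cv2.imwrite('pics/topz.png',np.hstack([a,b]))
a=cv2.resize(s[155:255,140:240],None,fx=4,fy=4,interpolation=cv2.INTER_CUBIC)
b=cv2.resize(s[180:280,230:330],None,fx=4,fy=4,interpolation=cv2.INTER_CUBIC)
cv2.imwrite('pics/scz.png',np.hstack([a,b]))
Z={'stand_pocket':20,'tile':20,'cap':32,'soap_center':25,'candle_center':43}
for cam in('top','scene'):
    ctrl.capture(cam)
    for l,z in Z.items():
        r=ctrl.cut_out(l,cam)
        for x in r[:1]:
            m=x['pixels'].astype(np.uint8); n=m.sum()
            c=cv2.findContours(m,0,2)[0]; c=max(c,key=cv2.contourArea)
            w=np.array([at(cam,(p[0,1],p[0,0]),z)[:2] for p in c],np.float32)
            print(cam,l,n,round(x['confidence'],2),np.round(x['point'],1),at(cam,x['point'],z/2).round(1),cv2.minAreaRect(w))
np.set_printoptions(suppress=True)
E
```

```text
top stand_pocket 927 0.82 [170.4 276.9] [ 576.6 -180.2   10. ] ((575.5462646484375, -171.13572692871094), (125.54627990722656, 92.84337615966797), 7.319766998291016)
top tile 381 0.59 [223.4 153.9] [392.9 246.1  10. ] ((399.04022216796875, 236.15200805664062), (58.1721076965332, 86.71463775634766), 76.75656127929688)
top soap_center 324 0.77 [215.1 299.1] [ 418.5 -253.5   12.5] ((418.20733642578125, -245.2076416015625), (50.83340835571289, 75.56743621826172), 36.2305908203125)
top candle_center 285 0.61 [188.4 343.7] [ 509.  -410.2   21.5] ((516.1427612304688, -403.9715881347656), (55.24153518676758, 70.14024353027344), 43.39609146118164)
scene stand_pocket 1094 0.71 [217.2 308.1] [ 590.2 -175.3   10. ] ((568.2369384765625, -184.82919311523438), (153.10336303710938, 111.63633728027344), 8.1860990524292)
scene tile 344 0.75 [185.8 162.9] [397.9 241.9  10. ] ((392.0252380371094, 220.26329040527344), (87.12136840820312, 87.8483657836914), 77.95087432861328)
scene cap 203 0.49 [220.6 240.6] [432.3 -80.3  16. ] ((406.7462158203125, -114.1221923828125), (76.55506134033203, 33.395774841308594), 49.90117645263672)
scene soap_center 532 0.82 [249.5 280.6] [ 418.4 -244.8   12.5] ((406.1349182128906, -262.8910217285156), (76.87136840820312, 73.95050811767578), 40.01664352416992)
scene candle_center 785 0.95 [260.1 363.5] [ 521.8 -411.7   21.5] ((491.5782165527344, -428.8623046875), (127.17797088623047, 63.62002182006836), 35.69056701660156)
```

```bash
ls pics
```

```text
scene0.png
scz.png
top0.png
topz.png
```

View pics/topz.png

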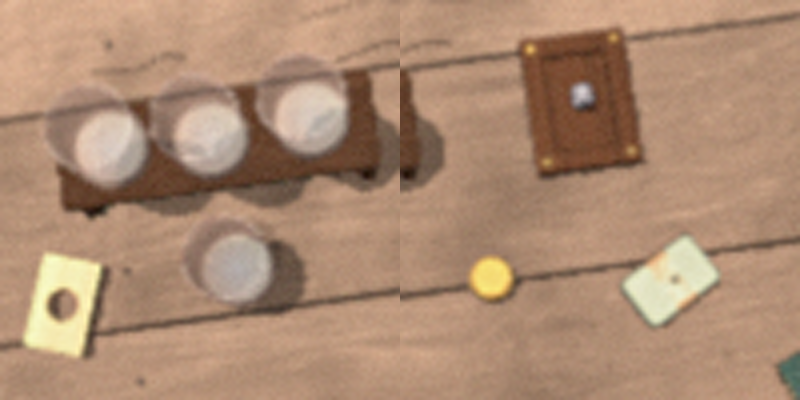

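View pics/scz.png

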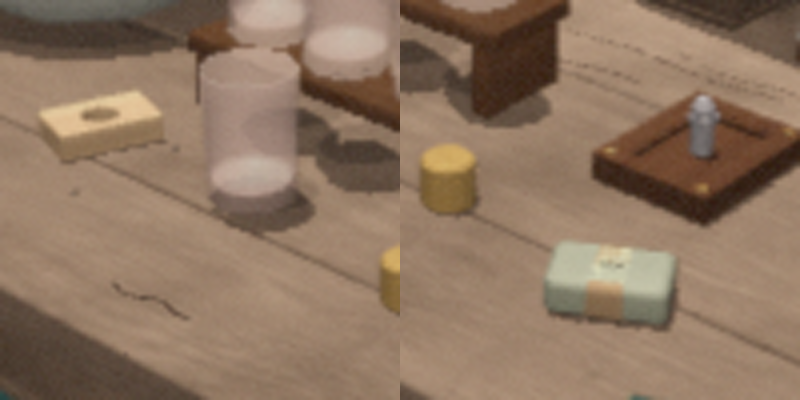

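```bash
python3 - <<'E'
from h import *
t=cv2.imread('pics/top0.png'); s=cv2.imread('pics/scene0.png')
def z(im,r,c,h,w,f): return cv2.resize(im[r:r+h,c:c+w],None,fx=f,fy=f,interpolation=cv2.INTER_CUBIC)
cv2.imwrite('pics/a.png',np.hstack([z(t,203,140,40,40,10),z(t,150,255,40,40,10)]))
cv2.imwrite('pics/b.png',np.hstack([z(s,170,143,50,50,8),z(s,195,230,50,50,8)]))
cv2.imwrite('pics/c.png',z(s,195,270,60,70,10))
E
```

```text
(no output)
```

View pics/a.png

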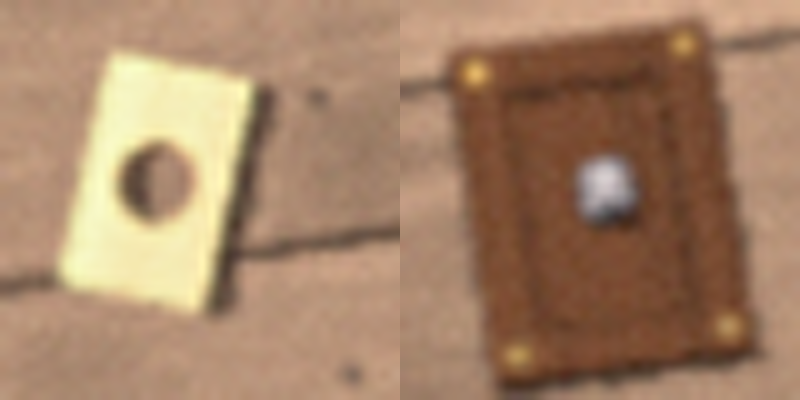

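View pics/b.png

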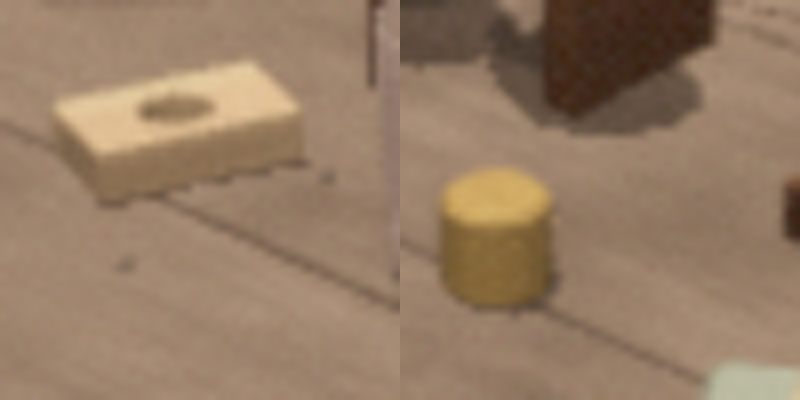

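View pics/c.png

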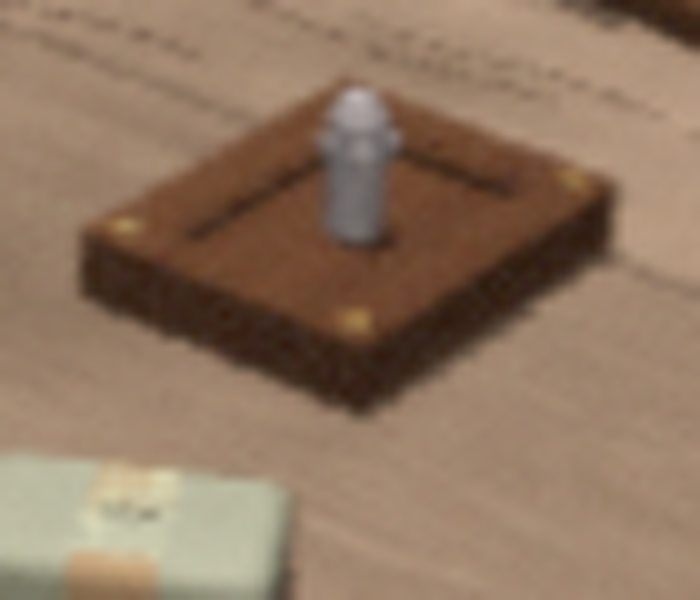

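```bash
cat > fit.py <<'E'
from h import *
from scipy.optimize import least_squares
def px(u,v,c0,r0,f): return ((v+.5)/f-.5+r0,(u+.5)/f-.5+c0)
def fit(pts,x0,model):
    # pts: list (cam, key, rc)
    def res(x):
        return np.concatenate([(proj(c,model(x,k))[0]-np.array(rc)) for c,k,rc in pts])
    r=least_squares(res,x0); return r.x,r.fun.reshape(-1,2).round(2)
def box(x,k): # x,y,yaw (frame x along long)
    c,s=np.cos(x[2]),np.sin(x[2]); return [x[0]+c*k[0]-s*k[1],x[1]+s*k[0]+c*k[1],k[2]]
E
python3 - <<'E'
from fit import *
# yaw: long side approx along world x. image-left=+y, up=+x
T=lambda u,v:px(u,v,140,203,10); S=lambda u,v:px(u,v,143,170,8)
top=[('top',(40,25,20),T(112,52)),('top',(40,-25,20),T(252,80)),('top',(-40,-25,20),T(207,313)),('top',(-40,25,20),T(60,282)),('top',(0,0,20),T(156,182))]
for k in top: print(at('top',k[2],20).round(1))
# scene: 
sc=[]
for uv in[(53,103),(255,62),(301,103),(98,155)]: print('s',at('scene',S(*uv),20).round(1))
for uv in [(98,200),(301,160)]: print('s',at('scene',S(*uv),0).round(1))
sc=[('scene',(-40,25,20),S(53,103)),('scene',(40,25,20),S(255,62)),('scene',(40,-25,20),S(301,103)),('scene',(-40,-25,20),S(98,155)),('scene',(-40,-25,0),S(98,200)),('scene',(40,-25,0),S(301,160))]
for n,p in(('top',top),('sc',sc),('both',top+sc)): print('tile',n,*fit(p,[400,240,-.2],box))
# stand
T=lambda u,v:px(u-400,v,255,150,10); S=lambda u,v:px(u,v,270,195,10)
top=[('top',(60,46,20),T(450,52)),('top',(60,-46,20),T(708,20)),('top',(-60,-46,20),T(752,342)),('top',(-60,46,20),T(497,374))]
g=[T(476,75),T(683,45),T(730,328),T(518,356)]
G=np.array([at('top',q,20) for q in g]);print('gold',G.round(1),G.mean(0)); print('goldscene',[at('scene',S(*q),20).round(1) for q in[(126,227),(355,320),(575,182)]])
for q in[(85,232),(360,345),(612,187)]:print('ss',at('scene',S(*q),20).round(1))
sc=[('scene',(-60,46,20),S(85,232)),('scene',(-60,-46,20),S(360,345)),('scene',(60,-46,20),S(612,187)),('scene',(-60,46,0),S(85,290)),('scene',(-60,-46,0),S(362,412)),('scene',(60,-46,0),S(610,250))]
for n,p in(('top',top),('sc',sc),('both',top+sc)): print('stand',n,*fit(p,[576,-175,.1],box))
print('stud top', at('top',T(610,180),53), at('scene',S(358,92),53),'base',at('scene',S(355,235),13))
# cap
C=px(491-400,278,230,145,4); print('cap',at('top',C,32),at('scene',px(96,195,230,195,8),32))
E
```

```text
[446.  256.4  20. ]
[436.1 207.2  20. ]
[356.3 220.4  20. ]
[366.8 271.7  20. ]
[401.  239.5  20. ]
s [368.1 270.   20. ]
s [447. 253.  20.]
s [439.6 210.5  20. ]
s [357.3 220.3  20. ]
s [357.9 224.    0. ]
s [434.4 204.5   0. ]
tile top [ 4.01230614e+02  2.39025903e+02 -1.84800956e-01] [[ 0.24  0.02]
 [ 0.03  0.02]
 [-0.31 -0.39]
 [ 0.1   0.22]
 [-0.05  0.13]]
tile sc [ 4.02493706e+02  2.38538400e+02 -2.16017274e-01] [[-0.23 -0.07]
 [-0.13 -0.29]
 [ 0.84 -0.02]
 [-0.34 -0.22]
 [ 0.14  0.28]
 [-0.28  0.31]]
tile both [ 4.01875691e+02  2.38687937e+02 -1.97261652e-01] [[-0.01  0.28]
 [-0.04  0.25]
 [-0.43 -0.44]
 [-0.21  0.2 ]
 [-0.24  0.23]
 [-0.06 -0.35]
 [-0.16 -0.72]
 [ 0.76 -0.17]
 [-0.24 -0.19]
 [ 0.25  0.31]
 [-0.37  0.17]]
gold [[ 622.4 -128.8   20. ]
 [ 632.9 -201.5   20. ]
 [ 531.7 -215.6   20. ]
 [ 522.3 -142.2   20. ]] [ 577.33549098 -172.0077269    20.        ]
goldscene [array([ 523.3, -142.8,   20. ]), array([ 533.8, -216.1,   20. ]), array([ 634.2, -203.6,   20. ])]
ss [ 513.1 -137.8   20. ]
ss [ 525.5 -225.7   20. ]
ss [ 639.8 -212.    20. ]
stand top [ 5.78956474e+02 -1.72050837e+02  1.20283138e-01] [[-0.6  -0.18]
 [-0.57  0.  ]
 [ 0.51  0.54]
 [ 0.62 -0.36]]
stand sc [ 5.78687759e+02 -1.73515203e+02  1.33037999e-01] [[-0.26 -0.5 ]
 [ 0.23  0.37]
 [-0.63  0.83]
 [ 0.51 -0.77]
 [ 0.29 -0.32]
 [-0.49  0.41]]
stand both [ 5.79120113e+02 -1.72906402e+02  1.28642419e-01] [[-0.53 -0.06]
 [-0.7   0.09]
 [ 0.33  0.91]
 [ 0.66  0.05]
 [-0.46 -0.57]
 [ 0.08  0.18]
 [-0.7   0.8 ]
 [ 0.31 -0.84]
 [ 0.13 -0.5 ]
 [-0.56  0.39]]
stud top [ 576.47455004 -172.91771894   53.        ] [ 579.47802899 -171.61623626   53.        ] base [ 576.3157262  -176.80816714   13.        ]
cap [420.80851399 -93.35325174  32.        ] [421.43612431 -96.91367344  32.        ]
```

```bash
cat > plan.py <<'E'
from h import *
from scipy.spatial.transform import Rotation as Ro
def tcp():
    s=ctrl.sense(); q=s['ee_rot']; return s,np.array(s['eef_pos']),Ro.from_quat([q[1],q[2],q[3],q[0]])
def goal_rot(jaw):  # tool x down, tool y at world angle jaw
    y=np.array([np.cos(jaw),np.sin(jaw),0]); x=np.array([0,0,-1.]); return Ro.from_matrix(np.c_[x,y,np.cross(x,y)])
def plan(p,jaw,nmin=1):
    s,P,R=tcp(); M=R.as_matrix(); G=goal_rot(jaw)
    print('t',round(s['time_s'],2),'P',P.round(1),'jaw',round(np.arctan2(M[1,1],M[0,1]),3),'x',M[:,0].round(3),'F',np.round(s['force'],1),'grip',round(s['grip_width'],3),'q6',round(s['joints'][5],2))
    rv=(R.inv()*G).as_rotvec()
    d=np.array(p)-P; n=max(nmin,int(np.ceil(max(np.linalg.norm(d)/45,np.degrees(np.linalg.norm(rv))/8))))
    print('n',n,'total shift tool share',(M.T@d/150).round(3),'turn share',(np.degrees(rv)/60).round(3))
    r=rv/n; Rc=R
    for i in range(n):
        sh=Rc.as_matrix().T@(d/n); print([float(x) for x in np.r_[sh/150,np.degrees(r)/60].round(3)])
        Rc=Rc*Ro.from_rotvec(r)
E
python3 - <<'E'
from plan import *
a=1.5708-.195
for j in(a,a-np.pi): plan([401.7,238.8,100],j)
print('glass', at('top',(212,200),3), at('scene',(201,203),3))
E
```

```text
t 1.4 P [128.3 509.1 231.3] jaw 1.324 x [ 0.  0. -1.] F [-0.  -0.2  0.9] grip 0.995 q6 -0.22
n 10 total shift tool share [ 0.875 -1.302  2.208] turn share [-0.049  0.    -0.   ]
[0.088, -0.13, 0.221, -0.005, 0.0, -0.0]
[0.088, -0.131, 0.22, -0.005, 0.0, -0.0]
[0.088, -0.133, 0.219, -0.005, 0.0, -0.0]
[0.088, -0.134, 0.219, -0.005, 0.0, -0.0]
[0.088, -0.135, 0.218, -0.005, 0.0, -0.0]
[0.088, -0.136, 0.217, -0.005, 0.0, -0.0]
[0.088, -0.137, 0.217, -0.005, 0.0, -0.0]
[0.088, -0.138, 0.216, -0.005, 0.0, -0.0]
[0.088, -0.139, 0.215, -0.005, 0.0, -0.0]
[0.088, -0.14, 0.214, -0.005, 0.0, -0.0]
t 1.4 P [128.3 509.1 231.3] jaw 1.324 x [ 0.  0. -1.] F [-0.  -0.2  0.9] grip 0.995 q6 -0.22
n 23 total shift tool share [ 0.875 -1.302  2.208] turn share [ 2.951 -0.    -0.   ]
[0.038, -0.057, 0.096, 0.128, -0.0, -0.0]
[0.038, -0.043, 0.103, 0.128, -0.0, -0.0]
[0.038, -0.029, 0.108, 0.128, -0.0, -0.0]
[0.038, -0.014, 0.111, 0.128, -0.0, -0.0]
[0.038, 0.0, 0.111, 0.128, -0.0, -0.0]
[0.038, 0.015, 0.11, 0.128, -0.0, -0.0]
[0.038, 0.03, 0.107, 0.128, -0.0, -0.0]
[0.038, 0.044, 0.102, 0.128, -0.0, -0.0]
[0.038, 0.057, 0.095, 0.128, -0.0, -0.0]
[0.038, 0.07, 0.087, 0.128, -0.0, -0.0]
[0.038, 0.081, 0.077, 0.128, -0.0, -0.0]
[0.038, 0.09, 0.065, 0.128, -0.0, -0.0]
[0.038, 0.098, 0.053, 0.128, -0.0, -0.0]
[0.038, 0.104, 0.039, 0.128, -0.0, -0.0]
[0.038, 0.109, 0.025, 0.128, -0.0, -0.0]
[0.038, 0.111, 0.01, 0.128, -0.0, -0.0]
[0.038, 0.111, -0.005, 0.128, -0.0, -0.0]
[0.038, 0.11, -0.02, 0.128, -0.0, -0.0]
[0.038, 0.106, -0.034, 0.128, -0.0, -0.0]
[0.038, 0.1, -0.048, 0.128, -0.0, -0.0]
[0.038, 0.093, -0.061, 0.128, -0.0, -0.0]
[0.038, 0.084, -0.073, 0.128, -0.0, -0.0]
[0.038, 0.073, -0.084, 0.128, -0.0, -0.0]
glass [432.5838585   87.81472636   3.        ] [438.6958356   94.51723907   3.        ]
```

move_arm([
  [[1,0.088,-0.13,0.221,-0.005,0,0],[1,0.088,-0.131,0.22,-0.005,0,0],[1,0.088,-0.133,0.219,-0.005,0,0],[1,0.088,-0.134,0.219,-0.005,0,0],[1,0.088,-0.135,0.218,-0.005,0,0]],
], force=40)

```text
time_s: 1.9
eef_pos: [265.9, 372.7, 165.0]
ee_rot: [0.703, 0.078, 0.703, -0.078]
force: [0.6, 0.3, 0.5]
grip_width: 0.995
```

move_arm([
  [[1,0.088,-0.136,0.217,-0.005,0,0],[1,0.088,-0.137,0.217,-0.005,0,0],[1,0.088,-0.138,0.216,-0.005,0,0],[1,0.088,-0.139,0.215,-0.005,0,0],[1,0,0,0,0,0,0]],
])

```text
time_s: 2.4
eef_pos: [376.3, 263.2, 111.2]
ee_rot: [0.703, 0.072, 0.704, -0.072]
force: [-0.5, 0.3, 0.0]
grip_width: 0.996
```

```bash
python3 - <<'E'
from plan import *
im=save('scene','s1.png'); im=im[:,:,::-1]
t=save('top','t1.png')[:,:,::-1]
cv2.imwrite('pics/z1.png',np.hstack([cv2.resize(im[90:220,100:230],(400,400),interpolation=2),cv2.resize(t[160:260,110:210],(400,400),interpolation=2)]))
plan([401.7,238.8,6.5],1.376)
E
```

```text
t 2.5 P [374.5 265.5 112.4] jaw 1.369 x [-0.001 -0.    -1.   ] F [-0.5  0.4  0.3] grip 1.0 q6 -1.01
n 3 total shift tool share [ 0.706 -0.138  0.213] turn share [-0.006 -0.001  0.   ]
[0.235, -0.046, 0.071, -0.002, -0.0, 0.0]
[0.235, -0.046, 0.071, -0.002, -0.0, 0.0]
[0.235, -0.046, 0.071, -0.002, -0.0, 0.0]
```

View pics/z1.png

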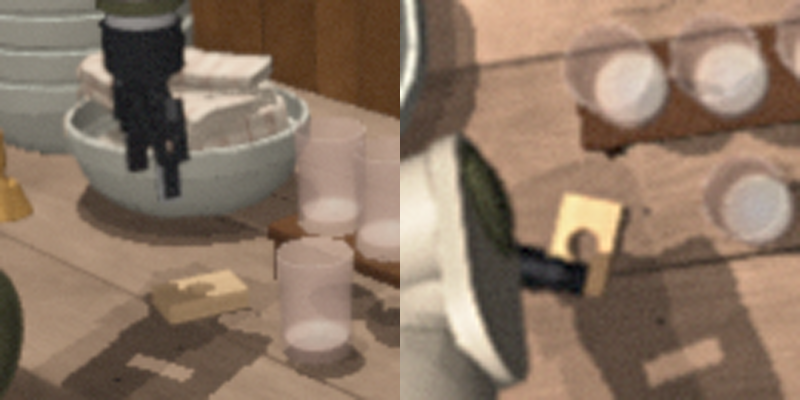

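The arm is above and behind the tile, and the fingers straddle it. I'll go over it at 60 mm and check the alignment there.

move_arm([
  [[1,0,-0.07,0.107,-0.003,0,0],[1,0,-0.068,0.106,-0.003,0,0],[1,0.17,0,0,0,0,0],[1,0.17,0,0,0,0,0],[1,0,0,0,0,0,0]],
])

```text
time_s: 3.0
eef_pos: [399.6, 239.7, 59.7]
ee_rot: [0.702, 0.067, 0.705, -0.068]
force: [0.5, -0.2, 0.4]
grip_width: 1.002
```

```bash
python3 - <<'E'
from plan import *
for i in range(3): ctrl.capture('top'); plan([401.7,238.8,6.5],1.376)
im=save('scene','s2.png'); im=im[:,:,::-1]
t=save('top','t2.png')[:,:,::-1]
cv2.imwrite('pics/z2.png',np.hstack([cv2.resize(im[120:220,110:210],(400,400),interpolation=2),cv2.resize(t[170:260,120:210],(400,400),interpolation=2)]))
E
```

```text
t 3.05 P [400.6 239.9  61.4] jaw 1.379 x [-0.002 -0.    -1.   ] F [-0.6 -0.7 -0. ] grip 1.001 q6 -1.09
n 2 total shift tool share [ 0.366 -0.006  0.009] turn share [ 0.003 -0.002  0.001]
[0.183, -0.003, 0.005, 0.001, -0.001, 0.0]
[0.183, -0.003, 0.005, 0.001, -0.001, 0.0]
t 3.1 P [401.4 240.1  62.3] jaw 1.379 x [ 0.  0. -1.] F [ 0.5  0.5 -0.2] grip 0.998 q6 -1.09
n 2 total shift tool share [ 0.372 -0.008  0.003] turn share [ 0.003  0.    -0.   ]
[0.186, -0.004, 0.002, 0.001, 0.0, -0.0]
[0.186, -0.004, 0.002, 0.001, 0.0, -0.0]
t 3.15 P [401.9 240.   62.8] jaw 1.379 x [ 0.002  0.001 -1.   ] F [-0.2 -0.2  0.1] grip 1.003 q6 -1.09
n 2 total shift tool share [ 0.375 -0.009 -0.   ] turn share [ 0.002  0.001 -0.001]
[0.188, -0.004, -0.0, 0.001, 0.001, -0.0]
[0.188, -0.004, 0.0, 0.001, 0.001, -0.0]
```

View pics/z2.png

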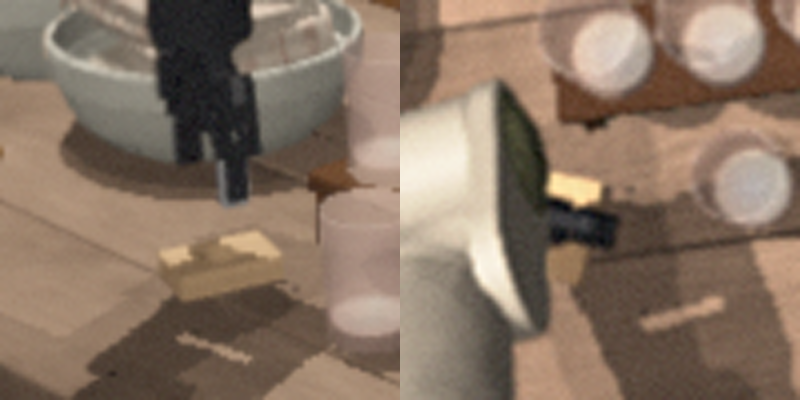

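The fingers straddle the tile on the correct axis, so I'm going down.

move_arm([
  [[1,0.13,-0.008,0,0,0,0],[1,0.13,0,0,0,0,0],[1,0.1,0,0,0,0,0],[1,0.01,0,0,0,0,0],[1,0,0,0,0,0,0]],
])

```text
time_s: 3.75
eef_pos: [401.8, 238.3, 6.7]
ee_rot: [0.704, 0.068, 0.704, -0.068]
force: [0.3, -0.1, -0.1]
grip_width: 1.001
```

move_arm([
  [[1,0,0,0,0,0,0],[1,0,0,0,0,0,0]],
])

```text
time_s: 3.95
eef_pos: [401.9, 238.3, 6.8]
ee_rot: [0.704, 0.068, 0.703, -0.068]
force: [0.6, 0.7, -0.1]
grip_width: 1.003
```

move_arm([
  [[0.4,0,0,0,0,0,0],[0.4,0,0,0,0,0,0],[0.4,0,0,0,0,0,0],[0.4,0,0,0,0,0,0],[0.4,0,0,0,0,0,0]],
], force=50)

```text
time_s: 4.45
eef_pos: [401.5, 238.1, 6.5]
ee_rot: [0.704, 0.068, 0.704, -0.068]
force: [-1.5, 0.4, 6.9]
grip_width: 0.57
```

move_arm([
  [[0.3,0,0,0,0,0,0],[0.3,0,0,0,0,0,0],[0.3,0,0,0,0,0,0]],
])

```text
time_s: 4.75
eef_pos: [401.6, 238.1, 6.5]
ee_rot: [0.704, 0.068, 0.704, -0.068]
force: [-0.8, -0.3, 7.0]
grip_width: 0.57
```

```bash
python3 - <<'E'
from plan import *
im=save('scene','s3.png'); im=im[:,:,::-1]
cv2.imwrite('pics/z3.png',cv2.resize(im[120:220,110:210],(500,500),interpolation=2))
plan([401.7,238.8,230],1.376)
E
```

```text
t 4.8 P [401.6 238.1   6.5] jaw 1.377 x [ 0.  0. -1.] F [-1.2 -0.7  6.5] grip 0.572 q6 -1.09
n 5 total shift tool share [-1.49e+00  5.00e-03  1.00e-03] turn share [ 0.001  0.    -0.   ]
[-0.298, 0.001, 0.0, 0.0, 0.0, -0.0]
[-0.298, 0.001, 0.0, 0.0, 0.0, -0.0]
[-0.298, 0.001, 0.0, 0.0, 0.0, -0.0]
[-0.298, 0.001, 0.0, 0.0, 0.0, -0.0]
[-0.298, 0.001, 0.0, 0.0, 0.0, -0.0]
```

View pics/z3.png

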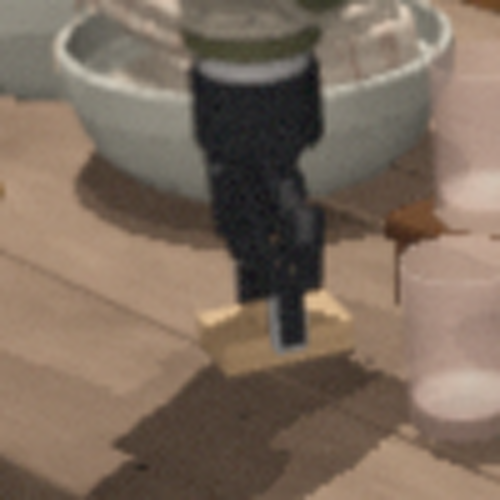

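```bash
python3 - <<'E'
from h import *
for off in (-25,-32,-38):
  x,y=401.6+off*np.cos(1.377),238.1+off*np.sin(1.377)
  for z in(0,5,10,15): print(off,z,((proj('scene',[x,y,z])[0]-[120,110])*5).round())
E
```

```text
-25 0 [360. 290.]
-25 5 [353. 289.]
-25 10 [345. 289.]
-25 15 [338. 288.]
-32 0 [365. 294.]
-32 5 [357. 294.]
-32 10 [350. 293.]
-32 15 [342. 293.]
-38 0 [369. 298.]
-38 5 [361. 297.]
-38 10 [354. 297.]
-38 15 [346. 296.]
```

The grip is good, with the fingertips about 10 mm above the tile's underside, so they will clear the rim. Lifting now.

move_arm([
  [[0.3,-0.05,0,0,0,0,0],[0.3,-0.15,0,0,0,0,0],[0.3,-0.25,0,0,0,0,0],[0.3,-0.3,0,0,0,0,0],[0.3,-0.3,0,0,0,0,0]],
])

```text
time_s: 5.3
eef_pos: [400.8, 237.9, 165.5]
ee_rot: [0.704, 0.068, 0.704, -0.068]
force: [1.0, 0.6, -2.3]
grip_width: 0.57
```

move_arm([
  [[0.3,-0.25,0,0,0,0,0],[0.3,-0.15,0,0,0,0,0],[0.3,0,0,0,0,0,0],[0.3,0,0,0,0,0,0]],
])

```text
time_s: 5.7
eef_pos: [401.0, 238.0, 222.9]
ee_rot: [0.704, 0.068, 0.704, -0.068]
force: [0.1, 0.0, -1.3]
grip_width: 0.566
```

```bash
python3 - <<'E'
from plan import *
im=save('scene','s4.png'); im=im[:,:,::-1]
cv2.imwrite('pics/z4.png',cv2.resize(im[60:220,90:250],(600,600),interpolation=2))
plan([577.8,-172.5,225],1.5708+.131,14)
E
```

```text
t 5.75 P [400.7 237.9 222.3] jaw 1.377 x [-0.002 -0.001 -1.   ] F [-0.5  0.8 -2.4] grip 0.566 q6 -1.09
n 14 total shift tool share [-0.019 -2.458  1.684] turn share [-0.31  -0.002  0.001]
[-0.001, -0.176, 0.12, -0.022, -0.0, 0.0]
[-0.001, -0.178, 0.116, -0.022, -0.0, 0.0]
[-0.001, -0.181, 0.112, -0.022, -0.0, 0.0]
[-0.001, -0.184, 0.108, -0.022, -0.0, 0.0]
[-0.001, -0.186, 0.104, -0.022, -0.0, 0.0]
[-0.001, -0.188, 0.099, -0.022, -0.0, 0.0]
[-0.001, -0.191, 0.095, -0.022, -0.0, 0.0]
[-0.001, -0.193, 0.09, -0.022, -0.0, 0.0]
[-0.001, -0.195, 0.086, -0.022, -0.0, 0.0]
[-0.001, -0.197, 0.081, -0.022, -0.0, 0.0]
[-0.001, -0.199, 0.077, -0.022, -0.0, 0.0]
[-0.001, -0.2, 0.072, -0.022, -0.0, 0.0]
[-0.001, -0.202, 0.067, -0.022, -0.0, 0.0]
[-0.001, -0.203, 0.063, -0.022, -0.0, 0.0]
```

View pics/z4.png

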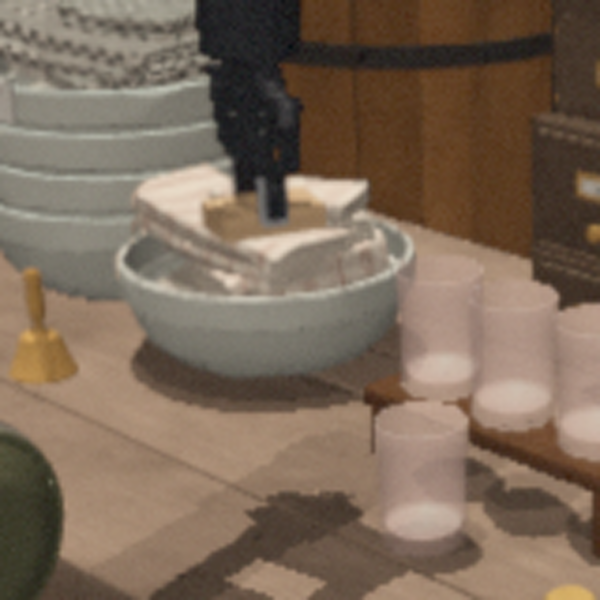

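The tile is held level at about pixel (265, 215), well above the glasses. Carrying it across.

move_arm([
  [[0.3,0,-0.1,0.07,-0.015,0,0],[0.3,0,-0.178,0.116,-0.022,0,0],[0.3,0,-0.181,0.112,-0.022,0,0],[0.3,0,-0.184,0.108,-0.022,0,0],[0.3,0,-0.186,0.104,-0.022,0,0]],
])

```text
time_s: 6.25
eef_pos: [458.2, 102.4, 221.9]
ee_rot: [0.705, 0.03, 0.708, -0.03]
force: [1.1, 0.1, -2.0]
grip_width: 0.569
```

move_arm([
  [[0.3,0,-0.188,0.099,-0.022,0,0],[0.3,0,-0.191,0.095,-0.022,0,0],[0.3,0,-0.193,0.09,-0.022,0,0],[0.3,0,-0.195,0.086,-0.022,0,0],[0.3,0,-0.197,0.081,-0.022,0,0]],
])

```text
time_s: 6.75
eef_pos: [520.2, -44.7, 221.7]
ee_rot: [0.706, -0.01, 0.708, 0.011]
force: [-0.3, -0.2, -0.9]
grip_width: 0.568
```

move_arm([
  [[0.3,0,-0.199,0.077,-0.022,0,0],[0.3,0,-0.2,0.072,-0.022,0,0],[0.3,0,-0.15,0.06,-0.022,0,0],[0.3,0,-0.1,0.04,-0.022,0,0],[0.3,0,0,0,0,0,0]],
])

```text
time_s: 7.25
eef_pos: [563.3, -139.9, 221.2]
ee_rot: [0.705, -0.042, 0.707, 0.043]
force: [0.3, 1.2, -1.1]
grip_width: 0.567
```

```bash
python3 - <<'E'
from plan import *
plan([577.8,-172.5,100],1.5708+.131)
E
```

```text
t 7.25 P [ 563.3 -139.9  221.2] jaw 1.691 x [-0.003  0.001 -1.   ] F [ 0.3  1.2 -1.1] grip 0.567 q6 -2.14
n 3 total shift tool share [ 0.808 -0.228  0.073] turn share [-0.01  -0.003 -0.002]
[0.269, -0.076, 0.024, -0.003, -0.001, -0.001]
[0.269, -0.076, 0.024, -0.003, -0.001, -0.001]
[0.269, -0.076, 0.023, -0.003, -0.001, -0.001]
```

move_arm([
  [[0.3,0.1,-0.1,0.033,-0.005,0,0],[0.3,0.25,-0.1,0.033,-0.005,0,0],[0.3,0.25,-0.028,0.007,0,0,0],[0.3,0.25,0,0,0,0,0],[0.3,0.05,0,0,0,0,0]],
])

```text
time_s: 7.75
eef_pos: [575.8, -169.1, 83.5]
ee_rot: [0.703, -0.045, 0.708, 0.048]
force: [-0.4, 0.2, -1.4]
grip_width: 0.571
```

move_arm([
  [[0.3,0,0,0,0,0,0],[0.3,0,0,0,0,0,0],[0.3,0,0,0,0,0,0]],
])

```text
time_s: 8.05
eef_pos: [579.4, -171.3, 90.5]
ee_rot: [0.707, -0.047, 0.705, 0.046]
force: [0.4, -0.6, -0.3]
grip_width: 0.567
```

```bash
python3 - <<'E'
from plan import *
im=save('scene','s5.png'); im=im[:,:,::-1]
t=save('top','t5.png')[:,:,::-1]
cv2.imwrite('pics/z5.png',np.hstack([cv2.resize(im[160:260,260:360],(400,400),interpolation=2),cv2.resize(t[130:210,240:320],(400,400),interpolation=2)]))
plan([577.8,-172.5,100],1.5708+.131)
E
```

```text
t 8.15 P [ 579.1 -171.3   90. ] jaw 1.703 x [ 0.002 -0.001 -1.   ] F [-0.1  0.  -0.9] grip 0.569 q6 -2.18
n 1 total shift tool share [-0.067 -0.007 -0.009] turn share [0.001 0.002 0.001]
[-0.067, -0.007, -0.009, 0.001, 0.002, 0.001]
```

View pics/z5.png

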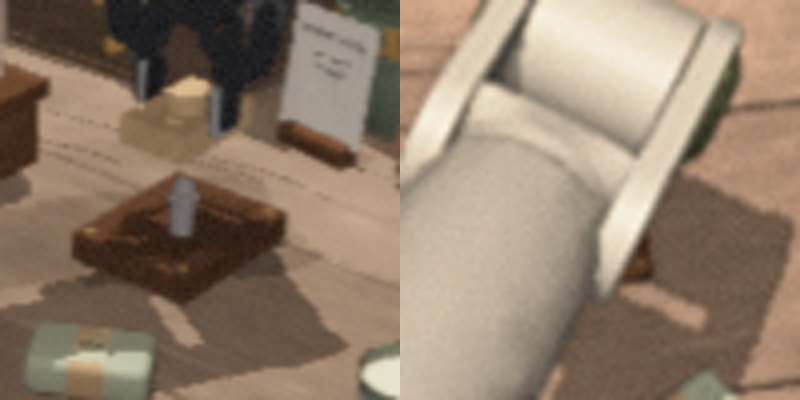

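```bash
python3 - <<'E'
import cv2
s=cv2.imread('pics/s5.png'); cv2.imwrite('pics/z5b.png',cv2.resize(s[165:210,280:330],None,fx=14,fy=13,interpolation=2)[:, :])
E
```

```text
(no output)
```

View pics/z5b.png

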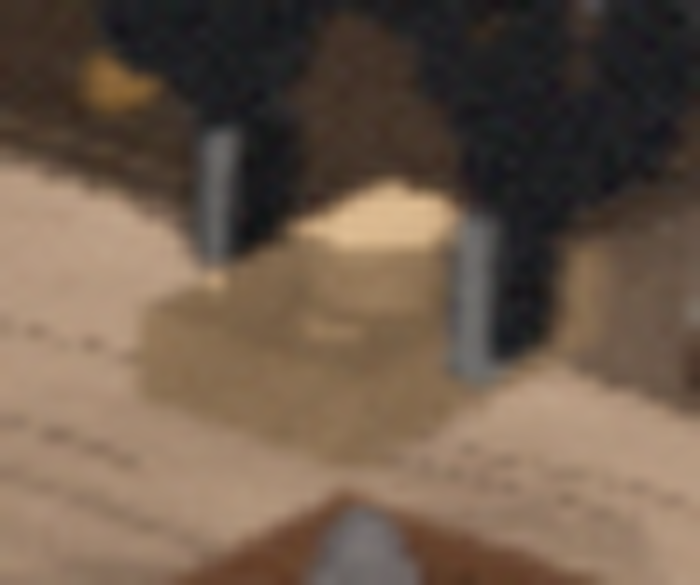

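```bash
python3 - <<'E'
from fit import *
S=lambda u,v:((v+.5)/13-.5+165,(u+.5)/14-.5+280)
b=83.5
pts=[('scene',(-40,25,b),S(140,390)),('scene',(-40,25,b+20),S(140,320)),('scene',(-40,-25,b),S(345,462)),('scene',(-40,-25,b+20),S(345,392)),('scene',(40,25,b+20),S(395,180))]
print(*fit(pts,[578,-172,.13],box))
x=[579,-171.3,.131]
for c,k,rc in pts: print(k,(proj('scene',box(x,k))[0]-np.array(rc)).round(2))
E
```

```text
[ 5.80929782e+02 -1.69680638e+02  1.05849488e-01] [[ 0.41 -0.58]
 [-1.14 -0.22]
 [ 0.95  0.1 ]
 [-0.71  0.57]
 [ 0.44  0.11]]
(-40, 25, 83.5) [ 1.03 -0.5 ]
(-40, 25, 103.5) [-0.53 -0.14]
(-40, -25, 83.5) [1.43 0.51]
(-40, -25, 103.5) [-0.24  0.99]
(40, 25, 103.5) [ 0.78 -0.37]
```

move_arm([
  [[0.3,0.06,-0.011,-0.012,0,0,0],[0.3,0.06,0,0,0,0,0],[0.3,0.06,0,0,0,0,0],[0.3,0,0,0,0,0,0],[0.3,0,0,0,0,0,0]],
])

```text
time_s: 8.65
eef_pos: [576.9, -173.0, 61.2]
ee_rot: [0.705, -0.047, 0.706, 0.047]
force: [-0.3, -0.3, -0.8]
grip_width: 0.57
```

```bash
python3 - <<'E'
from plan import *
ctrl.capture('top')
im=save('scene','s6.png'); im=im[:,:,::-1]
cv2.imwrite('pics/z6.png',cv2.resize(im[170:240,265:345],None,fx=9,fy=8,interpolation=2))
plan([577.6,-173.2,62],1.5708+.131)
E
```

```text
t 8.75 P [ 577.2 -173.1   61.8] jaw 1.703 x [ 0. -0. -1.] F [ 0.6  1.4 -1.1] grip 0.565 q6 -2.19
n 1 total shift tool share [-0.001 -0.001  0.003] turn share [0.001 0.    0.   ]
[-0.001, -0.001, 0.003, 0.001, 0.0, 0.0]
```

View pics/z6.png

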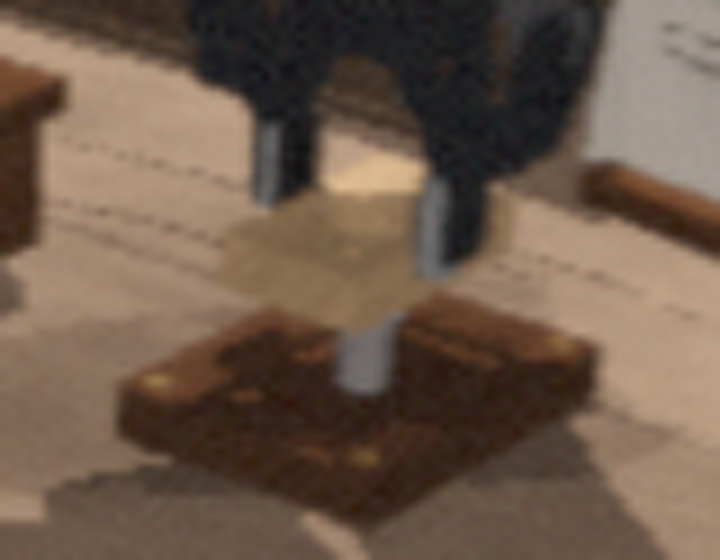

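The tile hangs over the stud, whose top at about (365, 320) is hidden behind it. I'll lower it gently while watching the force.

move_arm([
  [[0.3,0.03,0,0.002,0,0,0],[0.3,0.03,0,0,0,0,0],[0.3,0.03,0,0,0,0,0],[0.3,0,0,0,0,0,0]],
])

```text
time_s: 9.15
eef_pos: [576.9, -172.7, 47.1]
ee_rot: [0.705, -0.046, 0.706, 0.047]
force: [0.3, -0.5, -0.4]
grip_width: 0.571
```

move_arm([
  [[0.3,0.03,0,0,0,0,0],[0.3,0.03,0,0,0,0,0],[0.3,0.03,0,0,0,0,0],[0.3,0,0,0,0,0,0]],
])

```text
time_s: 9.55
eef_pos: [576.9, -172.8, 33.7]
ee_rot: [0.705, -0.046, 0.706, 0.047]
force: [0.1, 0.5, -1.7]
grip_width: 0.569
```

```bash
python3 - <<'E'
from plan import *
ctrl.capture('top')
im=save('scene','s7.png'); im=im[:,:,::-1]
cv2.imwrite('pics/z7.png',cv2.resize(im[180:240,270:340],None,fx=11,fy=10,interpolation=2))
plan([577.6,-173.2,33.5],1.5708+.131)
E
```

```text
t 9.65 P [ 577.3 -172.9   34.4] jaw 1.703 x [-0.  0. -1.] F [ 0.9  0.3 -1.3] grip 0.57 q6 -2.19
n 1 total shift tool share [ 0.006 -0.002  0.002] turn share [ 0.001 -0.    -0.   ]
[0.006, -0.002, 0.002, 0.001, -0.0, -0.0]
```

View pics/z7.png

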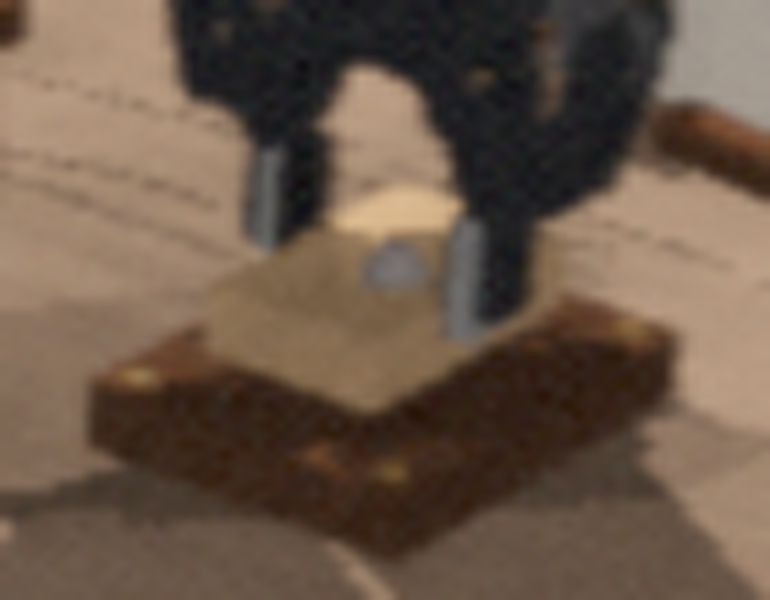

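The stud is through the hole, its top showing at (395, 265). Now the last 21 mm, slowly.

move_arm([
  [[0.3,0.02,0,0.001,0,0,0],[0.3,0.02,0,0,0,0,0],[0.3,0.02,0,0,0,0,0],[0.3,0,0,0,0,0,0]],
])

```text
time_s: 10.05
eef_pos: [577.6, -173.2, 25.3]
ee_rot: [0.706, -0.047, 0.705, 0.046]
force: [0.8, -2.4, -2.2]
grip_width: 0.57
```

```bash
python3 - <<'E'
from plan import *
plan([577.6,-173.2,19.5],1.5708+.131)
E
```

```text
t 10.05 P [ 577.6 -173.2   25.3] jaw 1.703 x [ 0.    -0.001 -1.   ] F [ 0.8 -2.4 -2.2] grip 0.57 q6 -2.19
n 1 total shift tool share [0.039 0.    0.   ] turn share [0.001 0.    0.001]
[0.039, 0.0, 0.0, 0.001, 0.0, 0.001]
```

move_arm([
  [[0.3,0.013,-0.002,0,0,0,0],[0.3,0.013,0,0,0,0,0],[0.3,0,0,0,0,0,0]],
])

```text
time_s: 10.35
eef_pos: [577.4, -173.3, 21.3]
ee_rot: [0.706, -0.047, 0.706, 0.047]
force: [0.7, -1.4, -1.1]
grip_width: 0.567
```

move_arm([
  [[0.3,0.01,0,0,0,0,0],[0.3,0,0,0,0,0,0],[0.3,0,0,0,0,0,0]],
])

```text
time_s: 10.65
eef_pos: [577.5, -173.3, 20.0]
ee_rot: [0.706, -0.047, 0.706, 0.047]
force: [0.0, -1.6, -2.0]
grip_width: 0.57
```

move_arm([
  [[0.3,0.008,0,0,0,0,0],[0.3,0,0,0,0,0,0],[0.3,0,0,0,0,0,0]],
])

```text
time_s: 10.95
eef_pos: [577.6, -173.3, 19.5]
ee_rot: [0.706, -0.047, 0.705, 0.047]
force: [-2.4, -1.2, 5.6]
grip_width: 0.573
```

```bash
python3 - <<'E'
from plan import *
ctrl.capture('top')
im=save('scene','s8.png'); im=im[:,:,::-1]
cv2.imwrite('pics/z8.png',cv2.resize(im[180:240,270:340],None,fx=11,fy=10,interpolation=2))
plan([577.6,-173.2,19.5],1.5708+.131)
E
```

```text
t 11.05 P [ 577.6 -173.3   19.5] jaw 1.703 x [ 0. -0. -1.] F [-1.5 -1.5  6. ] grip 0.569 q6 -2.19
n 1 total shift tool share [0.    0.001 0.   ] turn share [0.001 0.    0.   ]
[0.0, 0.001, 0.0, 0.001, 0.0, 0.0]
```

View pics/z8.png

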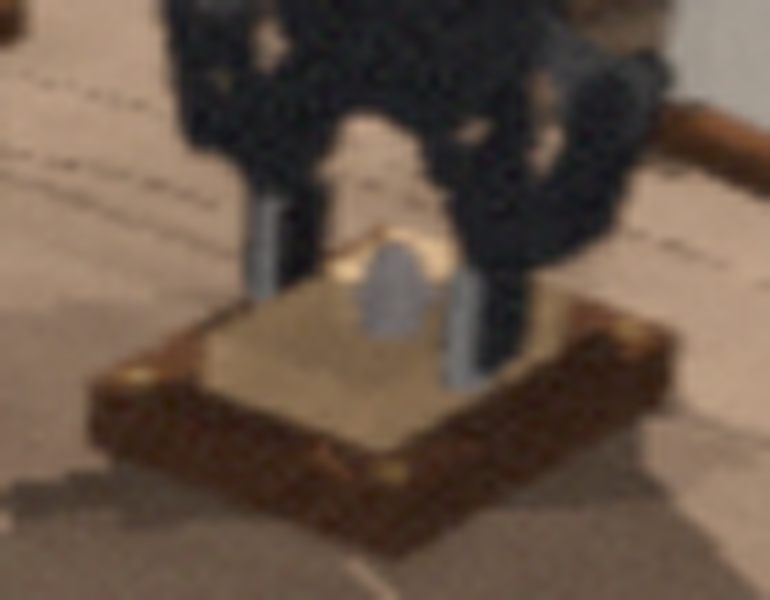

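The tile sits at the pocket floor: TCP z is 19.5 mm as expected and it pushes back with about 6 N. Releasing it and moving up.

move_arm([
  [[1,0,0,0,0,0,0],[1,0,0,0,0,0,0],[1,0,0,0,0,0,0],[1,0,0,0,0,0,0],[1,-0.05,0,0,0,0,0]],
])

```text
time_s: 11.55
eef_pos: [576.9, -172.9, 25.7]
ee_rot: [0.705, -0.046, 0.706, 0.047]
force: [0.2, 0.2, -0.2]
grip_width: 0.996
```

move_arm([
  [[1,-0.15,0,0,0,0,0],[1,-0.25,0,0,0,0,0],[1,-0.25,0,0,0,0,0],[1,-0.1,0,0,0,0,0],[1,0,0,0,0,0,0]],
])

```text
time_s: 12.05
eef_pos: [578.5, -173.7, 141.9]
ee_rot: [0.707, -0.048, 0.704, 0.046]
force: [0.2, -0.5, 0.9]
grip_width: 0.998
```

```bash
python3 - <<'E'
from plan import *
t=save('top','t9.png')[:,:,::-1]
im=save('scene','s9.png'); im=im[:,:,::-1]
cv2.imwrite('pics/z9.png',cv2.resize(im[180:250,230:340],None,fx=7,fy=7,interpolation=2))
plan([421,-95,100],1.5708)
plan([421,-95,100],1.5708+.131)
E
```

```text
t 12.15 P [ 577.2 -173.   138.3] jaw 1.703 x [-0.001  0.    -1.   ] F [-0.4 -0.2 -0.9] grip 1.006 q6 -2.19
n 4 total shift tool share [ 0.256  0.653 -0.963] turn share [ 0.126 -0.001 -0.   ]
[0.064, 0.163, -0.241, 0.032, -0.0, -0.0]
[0.064, 0.155, -0.246, 0.032, -0.0, -0.0]
[0.064, 0.147, -0.251, 0.032, -0.0, -0.0]
[0.064, 0.139, -0.256, 0.032, -0.0, -0.0]
t 12.15 P [ 577.2 -173.   138.3] jaw 1.703 x [-0.001  0.    -1.   ] F [-0.4 -0.2 -0.9] grip 1.006 q6 -2.19
n 4 total shift tool share [ 0.256  0.653 -0.963] turn share [ 0.001 -0.001 -0.   ]
[0.064, 0.163, -0.241, 0.0, -0.0, -0.0]
[0.064, 0.163, -0.241, 0.0, -0.0, -0.0]
[0.064, 0.163, -0.241, 0.0, -0.0, -0.0]
[0.064, 0.163, -0.241, 0.0, -0.0, -0.0]
```

View pics/z9.png

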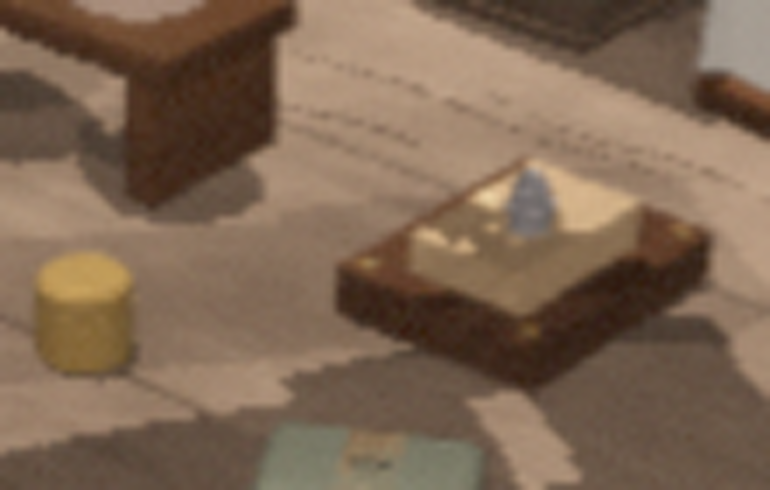

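The tile is square in the pocket with the stud sticking up through it. I'll refine the cap position by colour while moving towards it.

```bash
python3 - <<'E'
from plan import *
for cam,f in(('top','top0'),('scene','scene0'),('scene','s9')):
    im=cv2.imread(f'pics/{f}.png'); h=cv2.cvtColor(im,cv2.COLOR_BGR2HSV)
    r0,c0=(200,238) if cam=='top' else (205,225)
    sub=h[r0:r0+35,c0:c0+35].astype(int)
    m=((sub[...,0]>17)&(sub[...,0]<32)&(sub[...,1]>120)).astype(np.uint8)
    n,l,st,ce=cv2.connectedComponentsWithStats(m); k=1+np.argmax(st[1:,4]); print(f,st[k],ce[k])
    rc=(ce[k][1]+r0,ce[k][0]+c0)
    print('z32/16', at(cam,rc,32).round(1),at(cam,rc,16).round(1))
    # model silhouette centroid
    def sil(x,y):
        a=np.linspace(0,2*np.pi,33)[:-1]; P=[[x+18*np.cos(t),y+18*np.sin(t),z] for t in a for z in(0,32)]
        q=proj(cam,P)[:,::-1].astype(np.float32); M=cv2.moments(cv2.convexHull(q)); return np.array([M['m01']/M['m00'],M['m10']/M['m00']])
    from scipy.optimize import least_squares
    print('fit',least_squares(lambda v:sil(*v)-np.array(rc),[421,-95],diff_step=1e-3).x.round(1))
E
```

```text
top0 [10  9 11 11 89] [14.60674157 13.97752809]
z32/16 [421.3 -94.1  32. ] [423.1 -94.1  16. ]
fit [422.9 -94.1]
scene0 [ 10  12  14  16 179] [16.51396648 19.25139665]
z32/16 [ 403.6 -117.8   32. ] [421.7 -96.5  16. ]
fit [421.8 -96.4]
s9 [ 10  11  14  17 187] [16.68983957 19.2459893 ]
z32/16 [ 403.9 -118.1   32. ] [422.1 -96.8  16. ]
fit [422.2 -96.6]
```

move_arm([
  [[1,0,0.1,-0.15,0.032,0,0],[1,0,0.155,-0.25,0.032,0,0],[1,0,0.147,-0.25,0.032,0,0],[1,0,0.139,-0.2,0.032,0,0],[1,0.05,0.05,-0.1,0,0,0]],
])

```text
time_s: 12.65
eef_pos: [426.6, -93.2, 130.6]
ee_rot: [0.706, 0.001, 0.708, -0.0]
force: [1.1, -0.9, 0.4]
grip_width: 0.996
```

move_arm([
  [[1,0,0,0,0,0,0],[1,0,0,0,0,0,0]],
])

```text
time_s: 12.85
eef_pos: [429.4, -95.1, 131.0]
ee_rot: [0.707, 0.001, 0.707, -0.001]
force: [0.5, 0.4, 0.3]
grip_width: 1.002
```

```bash
python3 - <<'E'
from plan import *
ctrl.capture('top');plan([421,-95.5,60],1.5708)
E
```

```text
t 12.9 P [429.7 -95.4 131.2] jaw 1.569 x [-0.  0. -1.] F [-0.2 -0.8  0.3] grip 1.001 q6 -2.05
n 2 total shift tool share [ 0.474 -0.001 -0.058] turn share [-0.002 -0.    -0.   ]
[0.237, -0.0, -0.029, -0.001, -0.0, -0.0]
[0.237, -0.0, -0.029, -0.001, -0.0, -0.0]
```

move_arm([
  [[1,0.1,0,-0.027,0,0,0],[1,0.15,0,-0.027,0,0,0],[1,0.15,0,0,0,0,0],[1,0.05,0,0,0,0,0],[1,0,0,0,0,0,0]],
])

```text
time_s: 13.4
eef_pos: [421.2, -95.1, 63.3]
ee_rot: [0.707, 0.001, 0.708, -0.0]
force: [-0.2, 0.3, 0.4]
grip_width: 0.999
```

```bash
python3 - <<'E'
from plan import *
ctrl.capture('top')
im=save('scene','s10.png'); im=im[:,:,::-1]
cv2.imwrite('pics/z10.png',cv2.resize(im[170:250,200:300],None,fx=7,fy=7,interpolation=2))
plan([421.6,-95.7,5],1.5708)
E
```

```text
t 13.5 P [421.7 -95.3  64.5] jaw 1.569 x [ 0.001 -0.001 -1.   ] F [-0.9 -0.1 -0.1] grip 1.004 q6 -2.06
n 2 total shift tool share [ 0.397 -0.002 -0.001] turn share [-0.002  0.001  0.   ]
[0.198, -0.001, -0.001, -0.001, 0.0, 0.0]
[0.198, -0.001, -0.001, -0.001, 0.0, 0.0]
```

View pics/z10.png

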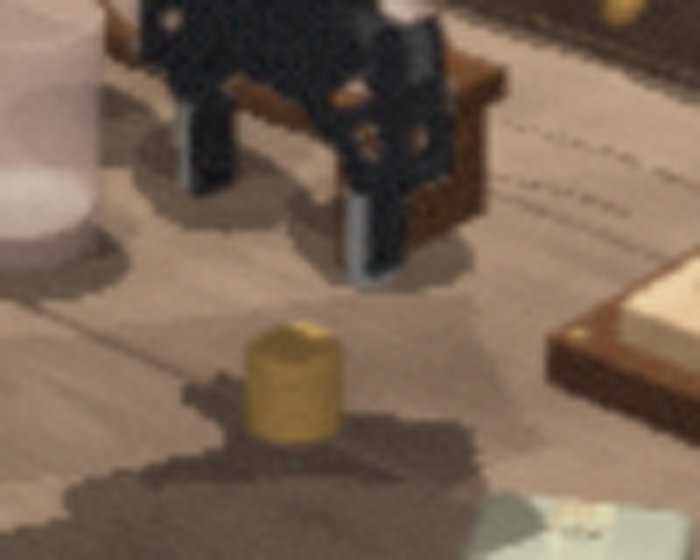

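The cap at (295, 385) is centred between the fingers. Descending and gripping.

move_arm([
  [[1,0.1,-0.002,0,0,0,0],[1,0.15,0,0,0,0,0],[1,0.1,0,0,0,0,0],[1,0.043,0,0,0,0,0],[1,0,0,0,0,0,0]],
])

```text
time_s: 14.0
eef_pos: [421.3, -95.3, 5.1]
ee_rot: [0.707, 0.001, 0.707, -0.001]
force: [0.0, -0.2, 0.0]
grip_width: 1.004
```

move_arm([
  [[0.3,0,0,0,0,0,0],[0.25,0,0,0,0,0,0],[0.25,0,0,0,0,0,0],[0.25,0,0,0,0,0,0],[0.25,0,0,0,0,0,0]],
], force=90)

```text
time_s: 14.5
eef_pos: [421.3, -95.3, 5.9]
ee_rot: [0.707, 0.0, 0.707, -0.001]
force: [-3.6, 1.9, 12.1]
grip_width: 0.391
```

move_arm([
  [[0.2,0,0,0,0,0,0],[0.2,0,0,0,0,0,0],[0.2,0,0,0,0,0,0]],
])

```text
time_s: 14.8
eef_pos: [421.3, -95.3, 5.9]
ee_rot: [0.707, 0.0, 0.707, -0.001]
force: [-3.1, 0.9, 12.0]
grip_width: 0.391
```

```bash
python3 - <<'E'
from plan import *
ctrl.capture('top')
im=save('scene','s11.png'); im=im[:,:,::-1]
cv2.imwrite('pics/z11.png',cv2.resize(im[170:250,200:300],None,fx=7,fy=7,interpolation=2))
plan([421.6,-95.7,150],1.5708)
E
```

```text
t 14.9 P [421.3 -95.3   5.9] jaw 1.569 x [ 0.001 -0.    -1.   ] F [-3.4  2.2 11.4] grip 0.393 q6 -2.06
n 4 total shift tool share [-0.961 -0.003  0.003] turn share [-0.002  0.001  0.   ]
[-0.24, -0.001, 0.001, -0.0, 0.0, 0.0]
[-0.24, -0.001, 0.001, -0.0, 0.0, 0.0]
[-0.24, -0.001, 0.001, -0.0, 0.0, 0.0]
[-0.24, -0.001, 0.001, -0.0, 0.0, 0.0]
```

View pics/z11.png

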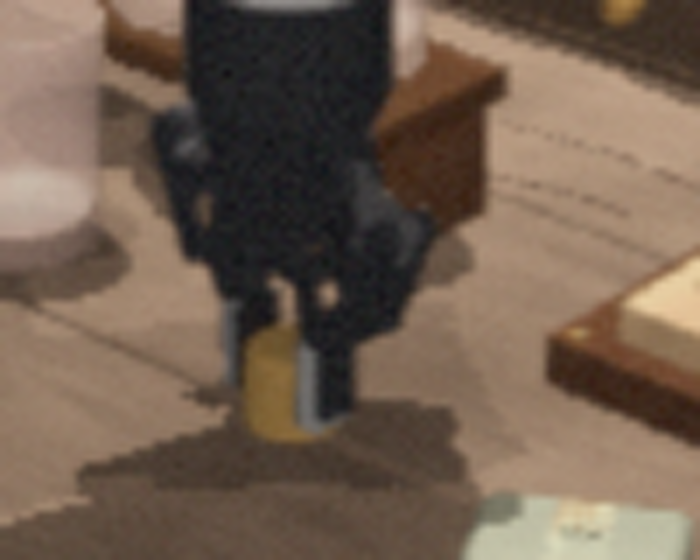

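move_arm([
  [[0.2,-0.05,0,0,0,0,0],[0.2,-0.15,0,0,0,0,0],[0.2,-0.25,0,0,0,0,0],[0.2,-0.25,0,0,0,0,0],[0.2,-0.1,0,0,0,0,0]],
])

```text
time_s: 15.4
eef_pos: [422.0, -95.7, 128.4]
ee_rot: [0.709, -0.0, 0.706, -0.001]
force: [0.7, -0.6, -1.7]
grip_width: 0.397
```

move_arm([
  [[0.2,0,-0.1,0.2,0,0,0],[0.2,0,-0.12,0.24,0,0,0],[0.2,0,-0.12,0.24,0,0,0],[0.2,0,-0.1,0.2,0,0,0],[0.2,0,-0.08,0.16,0,0,0]],
])

```text
time_s: 15.9
eef_pos: [578.2, -174.2, 125.1]
ee_rot: [0.707, 0.001, 0.707, -0.001]
force: [-0.2, -0.6, -0.2]
grip_width: 0.398
```

move_arm([
  [[0.2,0,0,0,0,0,0],[0.2,0,0,0,0,0,0],[0.2,0,0,0,0,0,0]],
])

```text
time_s: 16.2
eef_pos: [576.1, -173.0, 125.1]
ee_rot: [0.707, 0.001, 0.707, -0.0]
force: [0.2, 0.2, 0.3]
grip_width: 0.392
```

```bash
python3 - <<'E'
from plan import *
ctrl.capture('top')
im=save('scene','s12.png'); im=im[:,:,::-1]
cv2.imwrite('pics/z12.png',cv2.resize(im[150:240,250:350],None,fx=7,fy=6,interpolation=2))
plan([577.5,-173.2,70],1.5708)
E
```

```text
t 16.3 P [ 576.3 -173.1  125.3] jaw 1.569 x [-0.  0. -1.] F [ 0.2 -0.6 -0.8] grip 0.397 q6 -2.06
n 2 total shift tool share [ 0.369 -0.001  0.008] turn share [-0.002 -0.    -0.   ]
[0.184, -0.0, 0.004, -0.001, -0.0, -0.0]
[0.184, -0.0, 0.004, -0.001, -0.0, -0.0]
```

View pics/z12.png

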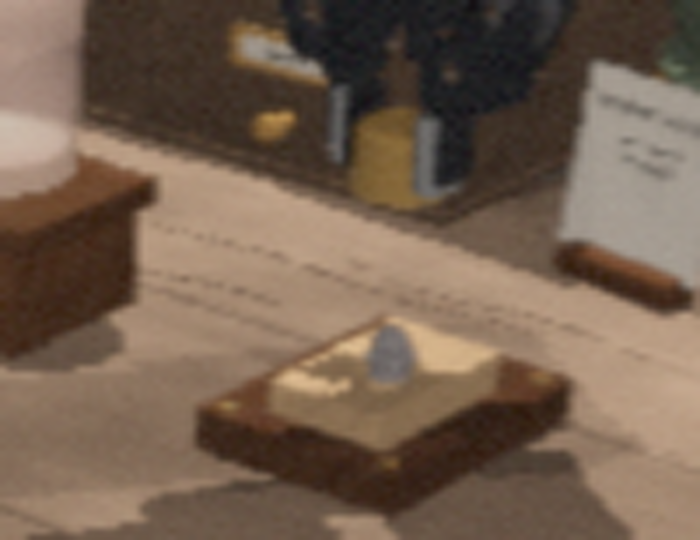

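move_arm([
  [[0.2,0.1,0,0.008,0,0,0],[0.2,0.12,0,0,0,0,0],[0.2,0.12,0,0,0,0,0],[0.2,0.05,0,0,0,0,0],[0.2,0,0,0,0,0,0]],
])

```text
time_s: 16.8
eef_pos: [577.4, -173.1, 65.1]
ee_rot: [0.706, 0.001, 0.708, -0.0]
force: [0.3, 0.1, -0.9]
grip_width: 0.393
```

move_arm([
  [[0.2,0,0,0,0,0,0],[0.2,0,0,0,0,0,0]],
])

```text
time_s: 17.0
eef_pos: [578.4, -173.7, 67.3]
ee_rot: [0.708, 0.0, 0.707, -0.001]
force: [-0.3, -0.9, -0.9]
grip_width: 0.393
```

```bash
python3 - <<'E'
from plan import *
ctrl.capture('top')
im=save('scene','s13.png'); im=im[:,:,::-1]
cv2.imwrite('pics/z13.png',cv2.resize(im[170:240,270:340],None,fx=10,fy=8,interpolation=2))
plan([577.5,-173.2,60],1.5708)
E
```

```text
t 17.1 P [ 578.4 -173.6   67.2] jaw 1.569 x [ 0.001 -0.001 -1.   ] F [-0.8  0.1 -0.9] grip 0.391 q6 -2.05
n 1 total shift tool share [ 0.048  0.003 -0.006] turn share [-0.002  0.001  0.001]
[0.048, 0.003, -0.006, -0.002, 0.001, 0.001]
```

View pics/z13.png

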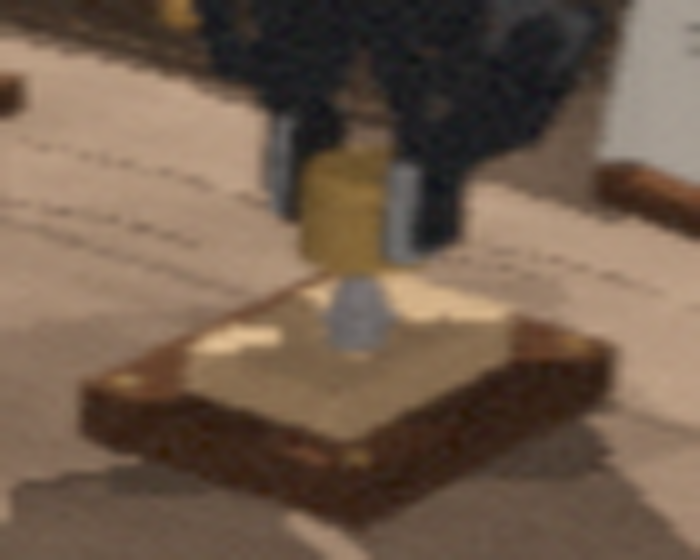

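```bash
python3 - <<'E'
from h import *
P=[577.5,-173.2]
for z in(13,33,45,53,61,77,93): print(z,((proj('scene',[*P,z])[0]-[170,270])*[8,10]).round(1))
print(((proj('scene',[P[0]+3,P[1],53])[0]-[170,270])*[8,10]).round(1),((proj('scene',[P[0],P[1]+3,53])[0]-[170,270])*[8,10]).round(1))
im=cv2.imread('pics/s13.png')
for r in range(187,214,2): print(r,[tuple(int(v) for v in im[r,c]) for c in range(297,312)])
E
```

```text
13 [379.3 343.7]
33 [326.7 348.2]
45 [294.9 350.9]
53 [273.5 352.8]
61 [251.9 354.6]
77 [208.6 358.3]
93 [164.7 362. ]
[270.8 360.5] [270.3 344.5]
187 [(87, 88, 94), (86, 87, 90), (37, 38, 40), (29, 26, 31), (24, 24, 29), (33, 35, 33), (26, 32, 34), (53, 64, 77), (73, 89, 112), (75, 92, 113), (76, 94, 115), (72, 86, 105), (50, 55, 68), (33, 29, 31), (33, 32, 36)]
189 [(80, 82, 84), (76, 77, 80), (42, 43, 46), (24, 34, 37), (35, 53, 66), (43, 73, 94), (44, 79, 101), (48, 82, 107), (52, 86, 111), (51, 88, 111), (46, 81, 105), (48, 75, 99), (40, 53, 65), (39, 39, 41), (39, 34, 34)]
191 [(85, 88, 91), (78, 79, 82), (37, 43, 48), (37, 58, 76), (43, 80, 106), (43, 83, 110), (41, 81, 107), (46, 84, 109), (44, 84, 107), (44, 82, 106), (47, 81, 105), (59, 80, 100), (88, 94, 97), (101, 103, 107), (87, 86, 89)]
193 [(85, 86, 90), (71, 72, 75), (39, 49, 56), (36, 67, 85), (47, 85, 108), (49, 92, 120), (56, 101, 128), (57, 103, 131), (53, 100, 129), (54, 100, 131), (54, 95, 123), (67, 87, 106), (91, 94, 97), (99, 101, 104), (80, 79, 83)]
195 [(94, 96, 102), (61, 62, 66), (39, 48, 59), (45, 74, 92
[... 1667 characters left out ...]
 128), (79, 106, 131), (77, 105, 133), (86, 110, 134), (98, 109, 124), (101, 102, 110), (102, 103, 108), (98, 100, 107), (103, 106, 111), (104, 106, 111), (103, 108, 115), (106, 120, 138), (110, 144, 175), (129, 170, 202)]
211 [(121, 158, 190), (81, 111, 136), (74, 100, 124), (76, 102, 128), (82, 109, 135), (90, 109, 130), (92, 96, 106), (99, 100, 105), (102, 103, 108), (108, 109, 115), (96, 100, 106), (86, 96, 110), (75, 97, 120), (69, 91, 116), (69, 95, 120)]
213 [(86, 115, 141), (74, 98, 121), (71, 96, 119), (71, 96, 120), (74, 99, 122), (80, 101, 122), (84, 98, 114), (95, 105, 116), (98, 106, 118), (92, 102, 116), (86, 99, 114), (78, 96, 115), (71, 95, 119), (73, 96, 119), (73, 99, 122)]
```

Predicted and seen columns agree to within about 1 mm. I'll shift 1 mm and go down over the stud tip.

move_arm([
  [[0.2,0.03,0.002,-0.007,0,0,0],[0.2,0.03,0,0,0,0,0],[0.2,0.02,0,0,0,0,0],[0.2,0,0,0,0,0,0],[0.2,0,0,0,0,0,0]],
])

```text
time_s: 17.6
eef_pos: [577.0, -173.2, 54.4]
ee_rot: [0.707, 0.001, 0.707, -0.001]
force: [-0.4, 0.2, -0.1]
grip_width: 0.392
```

move_arm([
  [[0.2,0.014,0,0,0,0,0],[0.2,0,0,0,0,0,0],[0.2,0,0,0,0,0,0]],
])

```text
time_s: 17.9
eef_pos: [577.0, -173.2, 52.4]
ee_rot: [0.707, 0.001, 0.707, -0.001]
force: [-0.7, 0.3, 0.0]
grip_width: 0.393
```

move_arm([
  [[0.2,0.015,0,0,0,0,0],[0.2,0.01,0,0,0,0,0],[0.2,0,0,0,0,0,0],[0.2,0,0,0,0,0,0]],
])

```text
time_s: 18.3
eef_pos: [577.0, -173.4, 48.5]
ee_rot: [0.707, 0.001, 0.707, -0.001]
force: [-0.7, -2.3, -2.1]
grip_width: 0.396
```

move_arm([
  [[0.2,0.01,0,0,0,0,0],[0.2,0,0,0,0,0,0],[0.2,0,0,0,0,0,0]],
])

```text
time_s: 18.6
eef_pos: [577.2, -173.5, 47.4]
ee_rot: [0.707, 0.0, 0.707, -0.001]
force: [-0.5, -2.9, 1.8]
grip_width: 0.394
```

move_arm([
  [[0.2,0.01,-0.003,0,0,0,0],[0.2,0,0,0,0,0,0],[0.2,0,0,0,0,0,0]],
])

```text
time_s: 18.9
eef_pos: [577.2, -173.8, 45.9]
ee_rot: [0.707, 0.001, 0.707, -0.001]
force: [-1.0, -2.8, 4.4]
grip_width: 0.396
```

move_arm([
  [[0.2,0.01,0,0,0,0,0],[0.2,0,0,0,0,0,0],[0.2,0,0,0,0,0,0]],
])

```text
time_s: 19.2
eef_pos: [576.9, -173.5, 43.8]
ee_rot: [0.707, 0.001, 0.707, -0.001]
force: [1.7, -1.4, 0.1]
grip_width: 0.396
```

move_arm([
  [[0.2,0.01,0,0,0,0,0],[0.2,0,0,0,0,0,0],[0.2,0,0,0,0,0,0]],
])

```text
time_s: 19.5
eef_pos: [576.7, -173.5, 42.0]
ee_rot: [0.707, 0.001, 0.707, -0.0]
force: [0.9, -2.5, -4.4]
grip_width: 0.393
```

move_arm([
  [[0.2,0.01,0,0,0,0,0],[0.2,0.01,0,0,0,0,0],[0.2,0,0,0,0,0,0],[0.2,0,0,0,0,0,0]],
])

```text
time_s: 19.9
eef_pos: [576.7, -173.4, 39.1]
ee_rot: [0.707, 0.001, 0.707, -0.0]
force: [0.1, -3.0, -5.3]
grip_width: 0.393
```

move_arm([
  [[0.2,0.01,0,0,0,0,0],[0.2,0,0,0,0,0,0],[0.2,0,0,0,0,0,0]],
])

```text
time_s: 20.2
eef_pos: [576.8, -173.5, 39.0]
ee_rot: [0.707, 0.001, 0.707, -0.001]
force: [-4.8, -0.4, 5.3]
grip_width: 0.393
```

The TCP stopped at 39.0 mm, against 38.9 mm expected for the cap resting on the tile. Now pressing harder.

move_arm([
  [[0.2,0.012,0,0,0,0,0],[0.2,0,0,0,0,0,0],[0.2,0,0,0,0,0,0]],
], force=100)

```text
time_s: 20.5
eef_pos: [576.9, -173.5, 38.9]
ee_rot: [0.707, 0.0, 0.707, -0.001]
force: [-10.5, 2.3, 20.9]
grip_width: 0.39
```

move_arm([
  [[0.2,0.01,0,0,0,0,0],[0.2,0,0,0,0,0,0],[0.2,0,0,0,0,0,0],[0.2,0,0,0,0,0,0]],
])

```text
time_s: 20.9
eef_pos: [576.9, -173.5, 38.8]
ee_rot: [0.707, 0.0, 0.707, -0.001]
force: [-16.7, 4.9, 32.7]
grip_width: 0.39
```

```bash
python3 - <<'E'
from plan import *
im=save('scene','s14.png'); im=im[:,:,::-1]
cv2.imwrite('pics/z14.png',cv2.resize(im[170:240,270:340],None,fx=10,fy=8,interpolation=2))
plan([577.5,-173.2,39],1.5708)
for z in(33,49,65): print(z,((proj('scene',[577.5,-173.2,z])[0]-[170,270])*[8,10]).round(1))
E
```

```text
t 20.95 P [ 576.9 -173.5   38.8] jaw 1.57 x [ 0.    -0.001 -1.   ] F [-16.6   5.   32.5] grip 0.392 q6 -2.06
n 1 total shift tool share [-0.001  0.002  0.004] turn share [-0.001  0.     0.001]
[-0.001, 0.002, 0.004, -0.001, 0.0, 0.001]
33 [326.7 348.2]
49 [284.2 351.8]
65 [241.1 355.5]
```

View pics/z14.png

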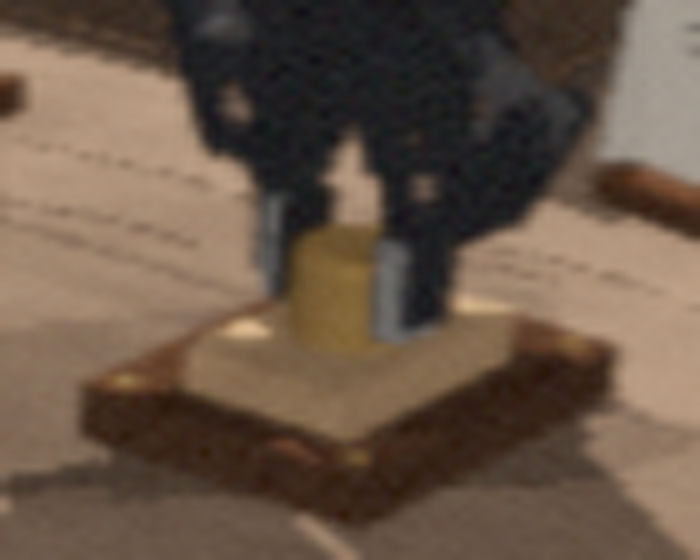

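The cap is down on the tile at about (340, 300), upright, and the tile is flush in the stand. 32 N is more than needed, so I'll ease to about 20 N and hold.

move_arm([
  [[0.2,-0.007,0,-0.004,0,0,0],[0.2,0,0,0,0,0,0],[0.2,0,0,0,0,0,0],[0.2,0,0,0,0,0,0],[0.2,0,0,0,0,0,0]],
])

```text
time_s: 21.45
eef_pos: [576.9, -173.5, 38.9]
ee_rot: [0.708, 0.0, 0.707, -0.001]
force: [-9.3, 2.7, 21.9]
grip_width: 0.394
```

move_arm([
  [[0.2,0,0,0,0,0,0],[0.2,0,0,0,0,0,0],[0.2,0,0,0,0,0,0],[0.2,0,0,0,0,0,0],[0.2,0,0,0,0,0,0]],
])

```text
time_s: 21.95
eef_pos: [576.9, -173.5, 38.9]
ee_rot: [0.708, 0.0, 0.707, -0.001]
force: [-9.9, 2.9, 21.7]
grip_width: 0.389
```

```bash
python3 - <<'E'
from h import *
a=cv2.imread('pics/scene0.png'); b=ctrl.capture('scene')[:,:,::-1]
for n,(r,c) in {'soap':(250,282),'candle':(259,362),'glass':(188,203)}.items():
    T=a[r-14:r+14,c-14:c+14]; W=np.ascontiguousarray(b[r-24:r+24,c-24:c+24]); m=cv2.matchTemplate(W,T,cv2.TM_CCOEFF_NORMED); _,v,_,p=cv2.minMaxLoc(m); print(n,round(v,2),p[0]-10,p[1]-10)
s=ctrl.sense(); print(s['time_s'],s['force'].round(1),s['eef_pos'].round(1))
print(ctrl.finish_job())
E
```

```text
soap 0.62 1 1
candle 1.0 0 0
glass 0.99 0 0
22.0 [-9.9  3.3 22.2] [ 576.9 -173.5   38.9]
the job is handed in; nothing more can be done
None
```

The tile is seated in the pocket over the stud and the cap is snapped on. I handed the job in at 22.0 s with the gripper still holding the cap and pressing down. The hand-in gives no verdict, so these are my own checks:

- **Tile:** When I lowered it, it met the pocket floor at the expected height and pushed back with about 6 N. The pictures show it flat and square in the pocket.
- **Cap:** The push rose to about 4 N at the balls and then dropped. That is below the stated 8–14 N, though I only read the force between moves, so I probably missed the peak. The tool stopped at 38.9–39.0 mm, where 38.9 mm is expected for the cap resting on the tile. In the last close-up the cap's top is where a seated cap's should be; a cap stuck at the balls would sit about 9 mm higher.
- **Press:** I briefly reached 32.7 N, then eased off. At hand-in it was a steady 22 N down, with about 10 N sideways.
- **Bystanders:** In the scene camera picture the candle and the glass have not moved. The soap matched within 1 pixel (about 2 to 3 mm), but with a weak score of 0.62. I put that down to the arm's shadow, and the arm never came near it.

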